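# Put the hand tool away in its lidded case

### The job

Open the lid of the wooden case fully upright (or a little past) and let go so that it stands by itself, lay the torch-shaped hand tool down inside (lower it in, do not drop it), then lower the lid until the case is fully shut. Leave the bottle and the small wire stand where they are.

Things in the scene. Friction and masses are not known exactly. Their poses are not given: they have to be found in the camera images.
- case: plywood case fixed to the bench, outside 162 (its x) x 252 (its y) x 72 mm high, inside 150 x 240 mm, floor and walls 6 mm thick, steel corners. Origin at the centre of its underside, z up, its front looks along its -x (roughly at the robot). The hinge line runs along its y on the rear top edge, at x = +81, z = 72.5 mm in this frame. The plywood lid is 162 x 252 x 8 mm.
- case_lid (a joint): angle of the lid, rad: 0 shut, grows as its front edge rises, stop at 1.85 (leaning slightly back). The hinge is stiff (about 0.27 N m of friction), so the lid stays at whatever angle it is left, both up and half-way; it does not fall. It may start slightly ajar.
- lid_handle (a point): middle of the straight grip of the lid's steel handle: a round bar 10 mm thick and 90 mm long, parallel to the hinge (case y), on two end posts. With the lid shut the grip lies 145 mm in front of the hinge line and 48 mm above it (40 mm above the lid's top face), 17 mm behind the lid's front edge; it turns about the hinge with the lid. The axes are the lid's, parallel to the case's when shut.
- torch_mid (a point): centre (half-way up) of the loose hand tool: a round torch-shaped body lying on its side, 197 mm long (along its x), 52 mm wide (y), 53 mm high, about 0.4 kg, balanced at its centre; no other thing here has this shape. Centre 26.5 mm above what it lies on; about 48 mm across at the middle. Its x may point either way along the case.
- bottle: bystander: small clear water bottle, 65 mm across, 205 mm tall, standing; origin at the centre of its foot. To be left alone.
- wire_stand: bystander: small stand of bent wire hoops on a black foot, 72 x 50 x 88 mm; origin at the centre of its foot. To be left alone.
- torch: the same hand tool; origin at the centre of its underside, below torch_mid
Not all that is in view belongs to the job. What is shaped like the torch but yellow is not meant.

How it is judged (in metres and radians):
On the way, in this order (a step that is already met when the one before it is completed fails the run):
1. the lid stands open by itself (at least 77 degrees), the gripper off it, the tool not yet inside (value of joint case_lid above 1.35 rad and contact force between the fingers and case below 0.3 N and not (x of torch_mid in the frame of case between -0.07 and 0.07 m and y of torch_mid in the frame of case between -0.05 and 0.05 m and z of torch_mid in the frame of case between 0.015 and 0.055 m)), for 0.2 s.
2. the tool lies inside the case, released, with the lid still up (x of torch_mid in the frame of case between -0.07 and 0.07 m and y of torch_mid in the frame of case between -0.05 and 0.05 m and z of torch_mid in the frame of case between 0.015 and 0.055 m and contact force between the fingers and torch below 0.2 N and value of joint case_lid above 1.2 rad and linear speed of torch below 0.05 m/s), for 0.2 s.
At the end, for the whole second after the job is handed in: the hand tool lies inside the case at rest and released (its centre within 70 mm of the case's middle across and 50 mm along, 15 to 55 mm above the bench), and the lid is shut to within 0.06 rad (its front edge within about 10 mm of the case) (x of torch_mid in the frame of case between -0.07 and 0.07 m and y of torch_mid in the frame of case between -0.05 and 0.05 m and z of torch_mid in the frame of case between 0.015 and 0.055 m and contact force between the fingers and torch below 0.2 N and value of joint case_lid below 0.06 rad and linear speed of torch below 0.03 m/s); the robot touches nothing.
It fails at once if the bottle is moved by more than 40 mm (distance of bottle from where it was at the start of the episode above 0.04 m).
It fails at once if the wire stand is moved by more than 40 mm (distance of wire_stand from where it was at the start of the episode above 0.04 m).
It fails at once if the tool is dropped or thrown (faster than 1 m/s and not in the fingers) (contact force between the fingers and torch below 0.2 N and linear speed of torch above 1 m/s).
It also fails if it takes over 70 s, if anything falls off the work surface, if the arm or the gripper's body presses on something with over 40 N, if the wrist force passes 120 N, or if a joint passes its speed limit or range.

### The arm

A 6-joint arm with a two-finger parallel gripper is mounted at the origin on a cart in front of the work surface, level with it; the furniture and walls round the work are solid. World frame = base frame: x ahead of the robot, y to its left, z up, the work surface at z = 0. Lengths are in mm, angles in rad, forces in N, time in s.
With the tool pointing down it reaches from about 275 to 750 mm from the base axis. Payload 10.2 kg.
Tool frame: the origin (TCP) lies on the front face of the gripper's body, between the roots of the fingers; the fingertips stand 73 mm ahead of it and the grasp point (between the pads) lies 54 mm ahead of it; z points along the fingers, y is the line along which they close (so a half turn about z gives the same grasp; the last joint's range is limited). The gripper opens to 85 mm and grips with 20 to 120 N. Pads are 22 mm wide; open, the fingers measure 114 mm over their backs; the gripper's body (76 mm by 85 mm) begins 54 mm behind the grasp point. The pads swing forward as they close: fully open they stand 13 mm farther back than shut.
Start: joints at [0.934, 0.313, 1.498, -0, 1.331, -0.223], TCP at [211.111, 480.691, 303.894] pointing down, gripper open.
Joint ranges: [-2.94, 2.94], [-0.97, 2.17], [0.19, 2.56], [-1.23, 4.37], [0.02, 3.11], [-2.88, 2.88]. Speed limits (rad/s): [2.39, 2.39, 3.01, 3.14, 3.14, 3.14].

### API

Orientations are given as a unit quaternion [w, x, y, z].
In Python, from rig import * gives the robot as it stands.
- The arm moves only by the tool step_arm, never from a script. Its argument "plan" is a list of rows, each an object with "offset": the shift along the tool's x, y, z in cm, a list of three; "rot": the turn, a rotation vector about the tool's x, y, z in degrees, a list of three; "gripper": the finger opening in cm, from 0 to 8.54. In form: [{"offset": [x, y, z], "rot": [wx, wy, wz], "gripper": gripper}, ...]. A call has 1 to 12 rows; each row is the pose to reach, as a shift and turn from the pose commanded when the call began, along the tool's axes at that moment; what a row does not reach only later rows make up. A row lasts 1/10 s, in which the tool goes at most 50 mm and 8.59 degrees, less where a joint would pass 70% of its speed; a pose out of reach is approached as far as the arm can. A call with a gripper value outside its range is refused whole. The fingers move at their own pace and stop on an object; "squeeze" is the grip in N (left out, the last holds). Time passes only in rows, so rows that repeat a pose let the fingers close. It gives the time, the measured TCP pose, the force, the opening and the grip force at its end, in the units of the state.
- sense(): the state, without advancing time (a new reading comes with each control period).
- capture(name): name is "scene" or "side" or "wrist"; returns a dict with "color" (400x640x3 uint8, red, green, blue), "depth" (400x640 float32, mm along the optical axis (not along the pixel's ray), 0 where there is no reading), "vertical_fov" (degrees; the focal length in pixels is half the picture's height over the tangent of half this angle, whatever the lens; pixels are square), "cx", "cy" (the principal point, pixels), "rvec" (rotation vector, rad) and "tvec" (3), from world to camera coordinates, as OpenCV has them; the wrist camera has in their place "mount" (4x4, takes a point from camera to tool coordinates, whose origin is the TCP and whose axes are the flange's). Camera axes: x right, y down, z forward; pixel columns grow to the right and rows downward; lengths in mm; the calibration is good to about 2 mm. A picture is of the moment at which its call begins: read the wrist's pose just before it.
- finish_job(): hands the job in; it is judged then, once.
The state is a dict: "time_s": time; "joints": joint angles; "dq": joint speeds; "tau": joint torques, N m; "eef_pos": TCP position; "ee_rot": TCP orientation; "force": force on the tool from outside, world axes, zero at the start; "wrist_torque": the same for the moment, N m; "grip_width": opening from 0.0 (shut) to 1.0 (fully open); "grip_force": force on a finger pad.
Only numpy, scipy, OpenCV 4.12 (cv2) and the standard library are available. Lean on these libraries where they do the work, as an engineer would, in place of code of your own. Each camera call takes 0.05 s, during which the arm holds its last target. There are 200 camera calls.

## Working session

There is one attempt and no reset: what is moved stays moved. The work goes in short steps, Python scripts to look and compute and a tool call to move; the robot and the scene stay as the last step left them, time stands still between calls to the robot, and variables do not carry over. Pictures are saved under pics/ and viewed, at most 10 in all, crops included, and the job is handed in when it is done.

Besides the shell and the picture viewer there is one more tool, called after "Request:" in YAML: its name, and indented under it one key for each argument. step_arm: Moves the arm, as the interface text tells. Its arguments: {"type":"object","properties":{"plan":{"type":"array"},"squeeze":{"type":"number"}},"required":["plan"]}

```bash
mkdir -p pics; cat > h.py <<'E'
from rig import *
import numpy as np, cv2
from scipy.spatial.transform import Rotation as R
def cam(name):
    s=sense(); c=capture(name)
    f=200/np.tan(np.radians(c["vertical_fov"])/2)
    if "mount" in c:
        T=np.eye(4); q=s["ee_rot"]; T[:3,:3]=R.from_quat([q[1],q[2],q[3],q[0]]).as_matrix(); T[:3,3]=s["eef_pos"]
        T=T@np.array(c["mount"])
    else:
        W=np.eye(4); W[:3,:3]=R.from_rotvec(c["rvec"]).as_matrix(); W[:3,3]=c["tvec"]; T=np.linalg.inv(W)
    d=c["depth"]; v,u=np.mgrid[0:400,0:640]
    P=np.stack([(u-c["cx"])/f*d,(v-c["cy"])/f*d,d],-1)@T[:3,:3].T+T[:3,3]
    P[d==0]=np.nan
    return c["color"],P
def save(n,img): cv2.imwrite("pics/"+n,img[...,::-1])
E
python3 - <<'E'
from h import *
o=[]
for n in("scene","side"):
    c,P=cam(n); np.savez(n,c=c,P=P); o.append(c)
s=np.vstack([o[0],o[1]]); save("a.png",cv2.resize(s,(480,600)))
save("scene.png",o[0])
print(sense())
E
```

```text
{'time_s': 0.1, 'joints': array([ 9.33566992e-01,  3.13405713e-01,  1.49835463e+00, -4.24662348e-05,
        1.33101237e+00, -2.23391320e-01]), 'dq': array([-0.00074218, -0.00087727, -0.00121954, -0.00139601, -0.00086545,
       -0.00018955]), 'tau': array([ 1.92666230e-03, -4.12899148e+01, -2.60138905e+01, -2.19626463e-04,
        3.09693271e-03,  1.71739401e-05]), 'eef_pos': array([211.03989996, 480.55334505, 303.38872525]), 'ee_rot': array([-2.27390917e-04,  2.05440626e-01,  9.78669403e-01, -5.44845295e-04]), 'force': array([-0.70279674, -0.07599717, -1.03504191]), 'wrist_torque': array([-0.02575506,  0.03920214,  0.03123019]), 'grip_force': 0.0, 'grip_width': 0.9996680943513246}
```

View pics/a.png

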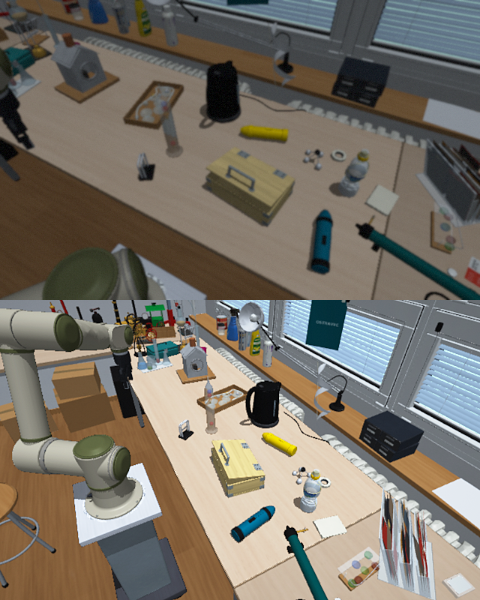

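View pics/scene.png

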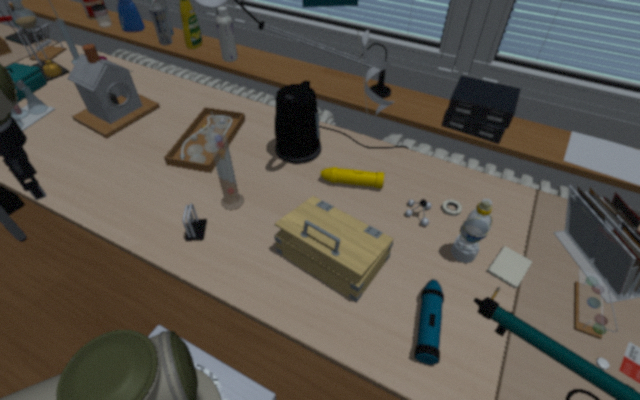

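Candidates for the torch: the blue body at scene px (430,322), the yellow one at (352,178) (excluded), and the teal lamp/stand boom at (560,345) (far too long). I choose the blue one. The case is at (333,245) with its handle at (321,238). The wire stand is at (193,225) and the clear bottle at (230,180), with another bottle-like object at (473,232).

```bash
python3 - <<'E'
from h import *
for n in("scene","side"):
    z=np.load(n+".npz"); c,P=z["c"],z["P"]
    c=c.astype(int)
    # blue torch
    hsv=cv2.cvtColor(c.astype(np.uint8),cv2.COLOR_RGB2HSV)
    X,Y,Z=P[...,0],P[...,1],P[...,2]
    near=(X>150)&(X<800)&(abs(Y)<500)&(Z<250)
    # list clusters above table
    m=(near&(Z>15)).astype(np.uint8)
    k,l,st,ce=cv2.connectedComponentsWithStats(m)
    for i in range(1,k):
        if st[i,4]>120:
            q=P[l==i]; lo,hi=np.percentile(q,[2,98],axis=0); print(n,st[i],np.median(c[l==i],0),lo.round(),hi.round())
    # torch
    t=near&(hsv[...,0]>85)&(hsv[...,0]<115)&(hsv[...,1]>120)&(Z>10)&(Z<70)
    k,l,st,ce=cv2.connectedComponentsWithStats(t.astype(np.uint8))
    i=1+np.argmax(st[1:,4]);q=P[l==i]; r=cv2.minAreaRect(q[:,:2].astype(np.float32)); print("torch",st[i],r,np.nanpercentile(q[:,2],[2,50,99]))
    # lid: yellowish plane
    t=near&(Z>68)&(Z<110)&(X>250)&(hsv[...,0]>15)&(hsv[...,0]<35)&(hsv[...,1]>60)
    k,l,st,ce=cv2.connectedComponentsWithStats(t.astype(np.uint8))
    i=1+np.argmax(st[1:,4]);q=P[l==i]
    A=np.c_[q[:,:2],np.ones(len(q))];co=np.linalg.lstsq(A,q[:,2],rcond=None)[0]
    g=abs(A@co-q[:,2])<3;co=np.linalg.lstsq(A[g],q[g,2],rcond=None)[0]
    g=abs(A@co-q[:,2])<3
    r=cv2.minAreaRect(q[g,:2].astype(np.float32));print("lid",len(q),g.sum(),co,r,cv2.boxPoints(r).round().tolist())
    h=near&(Z>108)&(Z<150)&(abs(X-r[0][0])<120)&(abs(Y-r[0][1])<120)
    q=P[h]; 
    if len(q): print("handle",len(q),q.mean(0),q.min(0),q.max(0),cv2.minAreaRect(q[:,:2].astype(np.float32)),np.argwhere(h).mean(0))
c=np.load("scene.npz")["c"]
save("crop.png",cv2.resize(c[190:390,260:500],(720,600),interpolation=cv2.INTER_CUBIC))
E
```

```text
scene [ 274   97   32   65 1596] [6. 6. 7.] [716. 139.  17.] [799. 224. 230.]
scene [ 172  128   68   78 1472] [81. 74. 66.] [516. 216.  16.] [771. 493. 246.]
scene [320 167  64  21 865] [127. 112.   0.] [ 738. -133.   17.] [797.  44.  52.]
scene [ 274  196  119  104 6333] [135. 124.  89.] [ 415. -238.   20.] [588.  17. 153.]
scene [406 199  25  26 178] [103.5 103.  101.5] [ 715. -300.   15.] [ 791. -232.   61.]
scene [ 451  199   41   62 1422] [86. 89. 90.] [ 642. -442.   19.] [ 680. -386.  204.]
scene [182 204  16  33 255] [94. 92. 91.] [369. 242.  19.] [428. 284.  88.]
scene [ 414  280   30   85 1791] [ 7. 49. 63.] [ 345. -427.   23.] [ 521. -359.   53.]
scene [473 297  19  21 238] [15. 14. 15.] [ 503. -499.   25.] [ 539. -468.   54.]
torch [ 418  281   25   69 1183] ((447.12628173828125, -387.27734375), (173.60671997070312, 46.04376983642578), 10.690780639648438) [34.66474309 46.24091663 53.27121847]
lid 3245 2173 [-1.64272667e-01  2.53169757e-02  1.83069002e+02] ((512.8038940429688, -109.85734558105469), (252.56683349609375, 156.4954833984375), 82.52627563476562) [[419.0, -225.0
[... 868 characters left out ...]
31.   20.] [ 529. -365.   53.]
torch [316 278  44  39 670] ((432.1629333496094, -398.00018310546875), (129.66050720214844, 41.600486755371094), 12.826671600341797) [21.04647102 44.7796825  52.39710715]
lid 1788 1410 [-1.96512395e-01  4.22337303e-02  2.02792397e+02] ((524.16064453125, -112.68121337890625), (250.51602172851562, 140.34304809570312), 81.06820678710938) [[435.0, -226.0], [574.0, -247.0], [613.0, 0.0], [474.0, 22.0]]
handle 536 [ 447.94365141 -121.12603696  114.22695788] [ 418.78818618 -225.84366986  108.07056213] [485.79748806   7.28969817 149.90096489] ((458.717041015625, -109.99861145019531), (235.183349609375, 50.418190002441406), 81.96060180664062) [213.82089552 298.92164179]
```

View pics/crop.png

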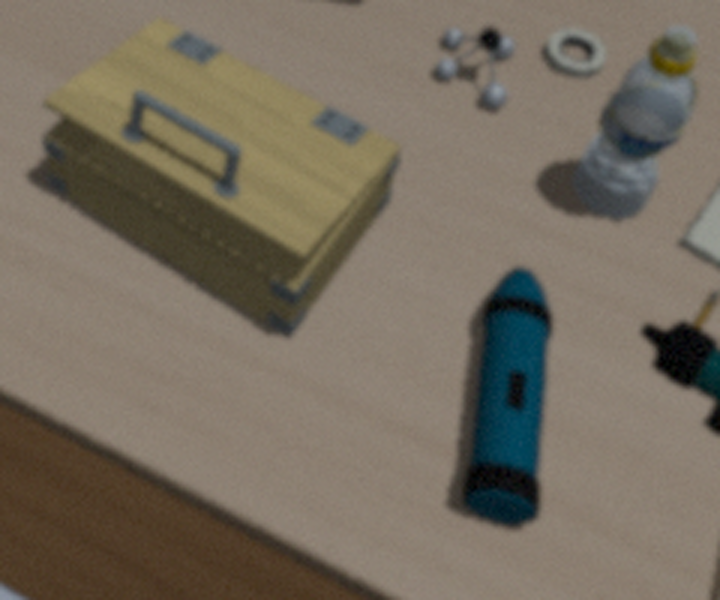

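The crop confirms the blue torch at scene (430,322), lying roughly along world x. The bottle is the clear one with the yellow cap at (473,232). The lid is ajar by about 0.18 rad, so the handle should be near (457,-104,146). I'll move above it and look with the wrist camera.

Request:
step_arm:
  plan:
    - {"offset": [-46, -43.7, 0], "rot": [0, 0, 74], "gripper": 8.5}
    - {"offset": [-46, -43.7, 0], "rot": [0, 0, 74], "gripper": 8.5}
    - {"offset": [-46, -43.7, 0], "rot": [0, 0, 74], "gripper": 8.5}
    - {"offset": [-46, -43.7, 0], "rot": [0, 0, 74], "gripper": 8.5}
    - {"offset": [-46, -43.7, 0], "rot": [0, 0, 74], "gripper": 8.5}
    - {"offset": [-46, -43.7, 0], "rot": [0, 0, 74], "gripper": 8.5}
    - {"offset": [-46, -43.7, 0], "rot": [0, 0, 74], "gripper": 8.5}
    - {"offset": [-46, -43.7, 0], "rot": [0, 0, 74], "gripper": 8.5}
    - {"offset": [-46, -43.7, 0], "rot": [0, 0, 74], "gripper": 8.5}
    - {"offset": [-46, -43.7, 0], "rot": [0, 0, 74], "gripper": 8.5}
    - {"offset": [-46, -43.7, 0], "rot": [0, 0, 74], "gripper": 8.5}
    - {"offset": [-46, -43.7, 0], "rot": [0, 0, 74], "gripper": 8.5}

```text
time_s: 1.3
eef_pos: [443.5, -74.7, 303.8]
ee_rot: [-0.0, 0.753, 0.658, 0.0]
force: [0.8, 0.1, -0.2]
grip_width: 0.995
grip_force: 0.0
```

```bash
cat >> h.py <<'E'
def go(xyz,yang):
    "offset cm / rot deg to a tool-down pose, tool y at world angle yang (deg)"
    s=sense(); q=s["ee_rot"]; M=R.from_quat([q[1],q[2],q[3],q[0]])
    a=np.radians(yang); y=np.array([np.cos(a),np.sin(a),0]); z=np.array([0,0,-1.]); x=np.cross(y,z)
    T=R.from_matrix(np.c_[x,y,z])
    print("go",(M.inv().apply(np.array(xyz)-s["eef_pos"])/10).round(2),np.degrees((M.inv()*T).as_rotvec()).round(1))
E
python3 - <<'E'
from h import *
c,P=cam("wrist"); np.savez("wrist",c=c,P=P); save("w1.png",c)
X,Y,Z=P[...,0],P[...,1],P[...,2]
m=(Z>132)&(Z<160)
k,l,st,ce=cv2.connectedComponentsWithStats(m.astype(np.uint8))
for i in range(1,k):
    if st[i,4]>60:
        q=P[l==i]; print(st[i],q.mean(0).round(1),cv2.minAreaRect(q[:,:2].astype(np.float32)),np.percentile(q[:,2],[5,50,95]))
print(sense()["eef_pos"])
E
```

```text
[ 332  168   24  132 1865] [461.8 -95.5 153.1] ((460.1658630371094, -99.26750946044922), (98.7644271850586, 14.25493049621582), 82.00579071044922) [140.26032827 154.68720114 156.30312957]
[445.54658451 -80.15870204 303.42846541]
```

View pics/w1.png

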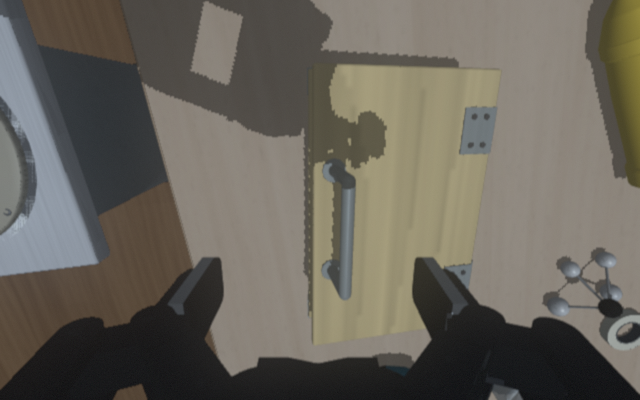

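The wrist view shows the lid with the handle bar at px (347,238) and the hinges at (478,130) and (458,275). The arm was still settling, so I'll hold and re-measure.

Request:
step_arm:
  plan:
    - {"offset": [0, 0, 0], "rot": [0, 0, 0], "gripper": 8.5}
    - {"offset": [0, 0, 0], "rot": [0, 0, 0], "gripper": 8.5}
    - {"offset": [0, 0, 0], "rot": [0, 0, 0], "gripper": 8.5}

```text
time_s: 1.65
eef_pos: [442.9, -71.6, 303.9]
ee_rot: [-0.0, 0.753, 0.658, -0.0]
force: [0.4, 0.4, -0.5]
grip_width: 0.998
grip_force: 0.0
```

```bash
cat > lid.py <<'E'
from h import *
def handle(P,lo,hi):
    Z=P[...,2]; m=(Z>lo)&(Z<hi)&(P[...,0]>380)&(P[...,0]<720)&(abs(P[...,1]+110)<120)
    m=cv2.morphologyEx(m.astype(np.uint8),cv2.MORPH_OPEN,np.ones((2,2)))
    k,l,st,ce=cv2.connectedComponentsWithStats(m)
    i=1+np.argmax(st[1:,4]); q=P[l==i]
    return q,cv2.minAreaRect(q[:,:2].astype(np.float32))
E
python3 - <<'E'
from lid import *
c,P=cam("wrist"); print(sense()["eef_pos"],sense()["ee_rot"])
for n,PP in(("wrist",P),("scene",np.load("scene.npz")["P"]),("side",np.load("side.npz")["P"])):
    q,r=handle(PP,138,165); print(n,len(q),r,np.percentile(q[:,2],[5,50,95]).round(1))
hsv=cv2.cvtColor(c,cv2.COLOR_RGB2HSV)
g=(hsv[...,0]>15)&(hsv[...,0]<35)&(hsv[...,1]>60)&(P[...,2]>70)&(P[...,2]<115)&(P[...,0]>400)&(P[...,0]<600)&(abs(P[...,1]+110)<140)
q=P[g];A=np.c_[q[:,:2],np.ones(len(q))]
for _ in range(3):
    co=np.linalg.lstsq(A,q[:,2],rcond=None)[0]; k=abs(A@co-q[:,2])<3; A,q=A[k],q[k]
r=cv2.minAreaRect(q[:,:2].astype(np.float32));b=cv2.boxPoints(r);print(len(q),co,r,np.c_[b,np.c_[b,np.ones(4)]@co].round(1).tolist())
E
```

```text
[442.97659132 -71.55213739 303.99955918] [5.90434270e-07 7.52510775e-01 6.58579935e-01 4.89760198e-05]
wrist 1771 ((461.6099853515625, -115.90936279296875), (131.08509826660156, 17.644309997558594), 82.00721740722656) [nan nan nan]
scene 202 ((476.0516052246094, -101.6087875366211), (110.3085708618164, 22.341100692749023), 68.72419738769531) [nan nan nan]
side 88 ((473.1387634277344, -83.52410125732422), (141.7790985107422, 28.12582015991211), 81.94401550292969) [104.7 153.2 156.4]
26957 [-2.18937422e-01  3.18098098e-02  2.14080402e+02] ((514.1988525390625, -107.66445922851562), (249.52284240722656, 156.4429473876953), 81.91065979003906) [[419.2, -220.2, 115.3], [574.1, -242.2, 80.7], [609.2, 4.8, 80.9], [454.3, 26.9, 115.5]]
```

Lid plane gives θ≈0.22, hinge midpoint (590.7,-118.6), yaw -8.1°, case centre (510.5,-107.2). The predicted handle (461,-100,151) agrees with the measured bar (460,-99, top 155). Going down to grip it.

Request:
step_arm:
  plan:
    - {"offset": [-2.6, 2.1, 0], "rot": [0, 0, 0.5], "gripper": 5}
    - {"offset": [-2.6, 2.1, 2], "rot": [0, 0, 0.5], "gripper": 5}
    - {"offset": [-2.6, 2.1, 4], "rot": [0, 0, 0.5], "gripper": 5}
    - {"offset": [-2.6, 2.1, 6], "rot": [0, 0, 0.5], "gripper": 5}
    - {"offset": [-2.6, 2.1, 8], "rot": [0, 0, 0.5], "gripper": 5}
    - {"offset": [-2.6, 2.1, 9], "rot": [0, 0, 0.5], "gripper": 5}
    - {"offset": [-2.6, 2.1, 9.9], "rot": [0, 0, 0.5], "gripper": 5}
    - {"offset": [-2.6, 2.1, 9.9], "rot": [0, 0, 0.5], "gripper": 5}
    - {"offset": [-2.6, 2.1, 9.9], "rot": [0, 0, 0.5], "gripper": 5}

```text
time_s: 2.6
eef_pos: [460.8, -101.1, 205.5]
ee_rot: [0.0, 0.756, 0.655, 0.0]
force: [0.2, 0.2, 0.1]
grip_width: 0.587
grip_force: 0.0
```

Request:
step_arm:
  plan:
    - {"offset": [0, 0, 0], "rot": [0, 0, 0], "gripper": 0.5}
    - {"offset": [0, 0, 0], "rot": [0, 0, 0], "gripper": 0.5}
    - {"offset": [0, 0, 0], "rot": [0, 0, 0], "gripper": 0.5}
    - {"offset": [0, 0, 0], "rot": [0, 0, 0], "gripper": 0.5}
    - {"offset": [0, 0, 0], "rot": [0, 0, 0], "gripper": 0.5}
    - {"offset": [0, 0, 0], "rot": [0, 0, 0], "gripper": 0.5}
    - {"offset": [0, 0, 0], "rot": [0, 0, 0], "gripper": 0.5}
  squeeze: 30

```text
time_s: 3.3
eef_pos: [460.9, -101.3, 205.0]
ee_rot: [0.001, 0.756, 0.655, 0.0]
force: [4.5, -0.2, -2.6]
grip_width: 0.1
grip_force: 29.4
```

```bash
cat > arc.py <<'E'
import numpy as np,sys
a,b,n=map(float,sys.argv[1:4]); n=int(n); p=lambda t:np.array([-145*np.cos(t)+48*np.sin(t),145*np.sin(t)+48*np.cos(t)])
for t in np.linspace(a,b,n+1)[1:]:
    d=(p(t)-p(a))/10; print("t%.2f [0,%.1f,%.1f]"%(t,d[0],-d[1]),end="; ")
E
python3 arc.py .218 .92 12; echo; python3 arc.py .92 1.64 12
```

```text
t0.28 [0,0.5,-0.8]; t0.34 [0,1.0,-1.5]; t0.39 [0,1.6,-2.2]; t0.45 [0,2.2,-2.8]; t0.51 [0,2.8,-3.5]; t0.57 [0,3.5,-4.0]; t0.63 [0,4.2,-4.6]; t0.69 [0,4.9,-5.1]; t0.74 [0,5.7,-5.5]; t0.80 [0,6.5,-5.9]; t0.86 [0,7.3,-6.3]; t0.92 [0,8.2,-6.6]; 
t0.98 [0,0.9,-0.3]; t1.04 [0,1.8,-0.5]; t1.10 [0,2.7,-0.7]; t1.16 [0,3.6,-0.8]; t1.22 [0,4.5,-0.8]; t1.28 [0,5.4,-0.8]; t1.34 [0,6.3,-0.8]; t1.40 [0,7.2,-0.7]; t1.46 [0,8.1,-0.5]; t1.52 [0,9.0,-0.3]; t1.58 [0,9.9,-0.0]; t1.64 [0,10.8,0.3];
```

Request:
step_arm:
  plan:
    - {"offset": [0, 0.5, -0.8], "rot": [0, 0, 0], "gripper": 0.5}
    - {"offset": [0, 1.0, -1.5], "rot": [0, 0, 0], "gripper": 0.5}
    - {"offset": [0, 1.6, -2.2], "rot": [0, 0, 0], "gripper": 0.5}
    - {"offset": [0, 2.2, -2.8], "rot": [0, 0, 0], "gripper": 0.5}
    - {"offset": [0, 2.8, -3.5], "rot": [0, 0, 0], "gripper": 0.5}
    - {"offset": [0, 3.5, -4.0], "rot": [0, 0, 0], "gripper": 0.5}
    - {"offset": [0, 4.2, -4.6], "rot": [0, 0, 0], "gripper": 0.5}
    - {"offset": [0, 4.9, -5.1], "rot": [0, 0, 0], "gripper": 0.5}
    - {"offset": [0, 5.7, -5.5], "rot": [0, 0, 0], "gripper": 0.5}
    - {"offset": [0, 6.5, -5.9], "rot": [0, 0, 0], "gripper": 0.5}
    - {"offset": [0, 7.3, -6.3], "rot": [0, 0, 0], "gripper": 0.5}
    - {"offset": [0, 8.2, -6.6], "rot": [0, 0, 0], "gripper": 0.5}

```text
time_s: 4.5
eef_pos: [541.9, -112.8, 273.1]
ee_rot: [0.0, 0.756, 0.655, -0.0]
force: [-8.5, 1.1, 12.9]
grip_width: 0.098
grip_force: 30.8
```

Request:
step_arm:
  plan:
    - {"offset": [0, 0.9, -0.3], "rot": [0, 0, 0], "gripper": 0.5}
    - {"offset": [0, 1.8, -0.5], "rot": [0, 0, 0], "gripper": 0.5}
    - {"offset": [0, 2.7, -0.7], "rot": [0, 0, 0], "gripper": 0.5}
    - {"offset": [0, 3.6, -0.8], "rot": [0, 0, 0], "gripper": 0.5}
    - {"offset": [0, 4.5, -0.8], "rot": [0, 0, 0], "gripper": 0.5}
    - {"offset": [0, 5.4, -0.8], "rot": [0, 0, 0], "gripper": 0.5}
    - {"offset": [0, 6.3, -0.8], "rot": [0, 0, 0], "gripper": 0.5}
    - {"offset": [0, 7.2, -0.7], "rot": [0, 0, 0], "gripper": 0.5}
    - {"offset": [0, 8.1, -0.5], "rot": [0, 0, 0], "gripper": 0.5}
    - {"offset": [0, 9.0, -0.3], "rot": [0, 0, 0], "gripper": 0.5}
    - {"offset": [0, 9.9, 0], "rot": [0, 0, 0], "gripper": 0.5}
    - {"offset": [0, 10.8, 0.3], "rot": [0, 0, 0], "gripper": 0.5}

```text
time_s: 5.7
eef_pos: [649.1, -128.1, 268.7]
ee_rot: [0.0, 0.756, 0.655, 0.0]
force: [-3.9, 0.4, 0.1]
grip_width: 0.1
grip_force: 30.5
```

```bash
python3 - <<'E'
from h import *
c,P=cam("scene"); d,_=cam("side")
save("b.png",np.hstack([cv2.resize(c[130:330,220:460],(400,333)),cv2.resize(d[100:300,220:460],(400,333))]))
print(sense()["force"],sense()["eef_pos"])
E
```

```text
[1.85740575 0.6276014  1.29328983] [ 649.58013352 -128.22589405  268.25795012]
```

View pics/b.png

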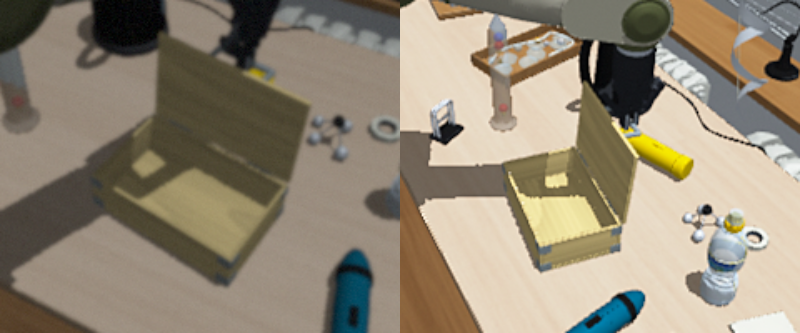

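The picture shows the lid upright (scene crop (230,120)), with the gripper at the handle behind it. Open the fingers a little and rise straight up.

Request:
step_arm:
  plan:
    - {"offset": [0, 0, 0], "rot": [0, 0, 0], "gripper": 2.4}
    - {"offset": [0, 0, 0], "rot": [0, 0, 0], "gripper": 2.4}
    - {"offset": [0, 0, 0], "rot": [0, 0, 0], "gripper": 2.4}
    - {"offset": [0, 0, 0], "rot": [0, 0, 0], "gripper": 2.4}
    - {"offset": [0, 0, -1.5], "rot": [0, 0, 0], "gripper": 2.4}
    - {"offset": [0, 0, -3], "rot": [0, 0, 0], "gripper": 2.4}
    - {"offset": [0, 0, -5], "rot": [0, 0, 0], "gripper": 2.4}
    - {"offset": [0, 0, -7.5], "rot": [0, 0, 0], "gripper": 2.4}
    - {"offset": [0, 0, -10], "rot": [0, 0, 0], "gripper": 2.4}
    - {"offset": [0, 0, -10], "rot": [0, 0, 0], "gripper": 2.4}

```text
time_s: 6.8
eef_pos: [648.8, -128.4, 371.8]
ee_rot: [0.003, 0.756, 0.655, 0.002]
force: [-0.1, 0.8, -0.3]
grip_width: 0.278
grip_force: 0.0
```

```bash
python3 - <<'E'
from h import *
def torch(P,c):
    hsv=cv2.cvtColor(c,cv2.COLOR_RGB2HSV)
    t=(P[...,0]>300)&(P[...,0]<560)&(P[...,1]<-320)&(P[...,1]>-460)&(P[...,2]>8)&(P[...,2]<70)
    t=cv2.morphologyEx(t.astype(np.uint8),cv2.MORPH_OPEN,np.ones((3,3)))
    k,l,st,ce=cv2.connectedComponentsWithStats(t); q=P[l==1+np.argmax(st[1:,4])]; q=q[~np.isnan(q[:,0])]
    r=cv2.minAreaRect(q[:,:2].astype(np.float32)); top=q[q[:,2]>47]; v=np.linalg.svd(top[:,:2]-top[:,:2].mean(0))[2][0]
    print(r,"ridge",top.mean(0).round(1),np.degrees(np.arctan2(v[1],v[0])))
    return q
Q=[]
for n in("scene","side"):
    z=np.load(n+".npz"); Q.append(torch(z["P"],z["c"]))
q=np.vstack(Q);r=cv2.minAreaRect(q[:,:2].astype(np.float32));print(r)
# lid angle
c,P=cam("side"); go((440,-392,220),-79)
E
```

```text
((440.91766357421875, -389.8909606933594), (195.47377014160156, 51.094512939453125), 11.864081382751465) ridge [ 419.5 -394.3   49.5] -167.9593714758891
((444.0276794433594, -390.5799255371094), (196.54638671875, 49.87358093261719), 12.302918434143066) ridge [ 424.8 -394.5   49.6] -167.825927977427
((442.69598388671875, -390.0093688964844), (198.88455200195312, 52.41244888305664), 12.026684761047363)
go [-29.07 -16.93  14.9 ] [ 0.2 -0.1 70.8]
```

Request:
step_arm:
  plan:
    - {"offset": [-29.2, -16.6, 0], "rot": [0, 0, 69.8], "gripper": 8.5}
    - {"offset": [-29.2, -16.6, 0], "rot": [0, 0, 69.8], "gripper": 8.5}
    - {"offset": [-29.2, -16.6, 0], "rot": [0, 0, 69.8], "gripper": 8.5}
    - {"offset": [-29.2, -16.6, 0], "rot": [0, 0, 69.8], "gripper": 8.5}
    - {"offset": [-29.2, -16.6, 0], "rot": [0, 0, 69.8], "gripper": 8.5}
    - {"offset": [-29.2, -16.6, 0], "rot": [0, 0, 69.8], "gripper": 8.5}
    - {"offset": [-29.2, -16.6, 0], "rot": [0, 0, 69.8], "gripper": 8.5}
    - {"offset": [-29.2, -16.6, 5], "rot": [0, 0, 69.8], "gripper": 8.5}
    - {"offset": [-29.2, -16.6, 10], "rot": [0, 0, 69.8], "gripper": 8.5}
    - {"offset": [-29.2, -16.6, 15], "rot": [0, 0, 69.8], "gripper": 8.5}
    - {"offset": [-29.2, -16.6, 15], "rot": [0, 0, 69.8], "gripper": 8.5}
    - {"offset": [-29.2, -16.6, 15], "rot": [0, 0, 69.8], "gripper": 8.5}

```text
time_s: 8.05
eef_pos: [442.7, -393.7, 218.6]
ee_rot: [-0.0, 0.995, 0.105, -0.0]
force: [-0.4, 0.1, 0.9]
grip_width: 0.992
grip_force: 0.0
```

Request:
step_arm:
  plan:
    - {"offset": [0, 0, 0], "rot": [0, 0, 0], "gripper": 8.5}
    - {"offset": [0, 0, 0], "rot": [0, 0, 0], "gripper": 8.5}

```text
time_s: 8.25
eef_pos: [443.1, -394.1, 220.4]
ee_rot: [0.002, 0.995, 0.105, 0.001]
force: [0.9, 0.2, 0.9]
grip_width: 0.996
grip_force: 0.0
```

```bash
python3 - <<'E'
from h import *
go((442.5,-390,82),-78); c,P=cam("wrist")
m=(P[...,2]>15)&(P[...,2]<70)&(P[...,1]<-320)&(P[...,1]>-460)&(P[...,0]>300)&(P[...,0]<560)
k,l,st,ce=cv2.connectedComponentsWithStats(m.astype(np.uint8)); q=P[l==1+np.argmax(st[1:,4])]
print(cv2.minAreaRect(q[:,:2].astype(np.float32)),q[:,2].max())
save("w2.png",c)
c,P=cam("side"); hsv=cv2.cvtColor(c,cv2.COLOR_RGB2HSV)
g=(hsv[...,0]>15)&(hsv[...,0]<35)&(hsv[...,1]>50)&(P[...,2]>95)&(P[...,0]>540)&(P[...,0]<680)&(abs(P[...,1]+120)<140)
q=P[g]; xc=(q[:,:2]-[590.7,-118.6])@[.990,-.1409]; print("lid slope dx/dz",np.polyfit(q[:,2],xc,1),len(q))
E
```

```text
go [-0.   -0.47 13.84] [ 0.2 -0.1  0. ]
((445.9469909667969, -388.7933349609375), (194.76443481445312, 51.12812805175781), 11.87993335723877) 54.23822119069095Traceback (most recent call last):
  File "<stdin>", line 9, in <module>
    raise TypeError("expected non-empty vector for x")
TypeError: expected non-empty vector for x
```

View pics/w2.png

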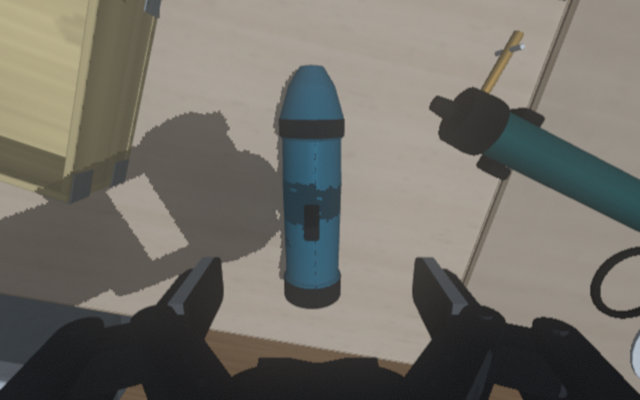

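The wrist view shows the blue torch at (313,190), midway between the open fingers and with free space on both sides. Centre is (444,-389.5), axis 12°. Go down and grip.

Request:
step_arm:
  plan:
    - {"offset": [0.2, -0.4, 2], "rot": [0, 0, 0], "gripper": 8.5}
    - {"offset": [0.2, -0.4, 5], "rot": [0, 0, 0], "gripper": 8.5}
    - {"offset": [0.2, -0.4, 8], "rot": [0, 0, 0], "gripper": 8.5}
    - {"offset": [0.2, -0.4, 10.5], "rot": [0, 0, 0], "gripper": 8.5}
    - {"offset": [0.2, -0.4, 12.5], "rot": [0, 0, 0], "gripper": 8.5}
    - {"offset": [0.2, -0.4, 13.8], "rot": [0, 0, 0], "gripper": 8.5}
    - {"offset": [0.2, -0.4, 13.8], "rot": [0, 0, 0], "gripper": 8.5}
    - {"offset": [0.2, -0.4, 13.8], "rot": [0, 0, 0], "gripper": 8.5}

```text
time_s: 9.15
eef_pos: [444.1, -389.7, 80.9]
ee_rot: [0.001, 0.995, 0.104, 0.0]
force: [-1.1, 0.4, 0.4]
grip_width: 0.995
grip_force: 0.0
```

Request:
step_arm:
  plan:
    - {"offset": [0, 0, 0], "rot": [0, 0, 0], "gripper": 4}
    - {"offset": [0, 0, 0], "rot": [0, 0, 0], "gripper": 4}
    - {"offset": [0, 0, 0], "rot": [0, 0, 0], "gripper": 4}
    - {"offset": [0, 0, 0], "rot": [0, 0, 0], "gripper": 4}
    - {"offset": [0, 0, 0], "rot": [0, 0, 0], "gripper": 4}
    - {"offset": [0, 0, 0], "rot": [0, 0, 0], "gripper": 4}
    - {"offset": [0, 0, 0], "rot": [0, 0, 0], "gripper": 4}
  squeeze: 40

```text
time_s: 9.85
eef_pos: [444.0, -389.6, 81.0]
ee_rot: [0.001, 0.995, 0.104, 0.0]
force: [-1.2, 1.3, 5.1]
grip_width: 0.584
grip_force: 41.7
```

Request:
step_arm:
  plan:
    - {"offset": [0, 0, -1], "rot": [0, 0, 0], "gripper": 4}
    - {"offset": [0, 0, -4], "rot": [0, 0, 0], "gripper": 4}
    - {"offset": [0, 0, -8], "rot": [0, 0, -8], "gripper": 4}
    - {"offset": [0, 0, -12], "rot": [0, 0, -16], "gripper": 4}
    - {"offset": [0, 0, -16], "rot": [0, 0, -24], "gripper": 4}
    - {"offset": [0, 0, -16], "rot": [0, 0, -32], "gripper": 4}
    - {"offset": [0, 0, -16], "rot": [0, 0, -40], "gripper": 4}
    - {"offset": [0, 0, -16], "rot": [0, 0, -48], "gripper": 4}
    - {"offset": [0, 0, -16], "rot": [0, 0, -56], "gripper": 4}
    - {"offset": [2, -4.6, -16], "rot": [0, 0, -63], "gripper": 4}
    - {"offset": [4, -9.1, -16], "rot": [0, 0, -70], "gripper": 4}
    - {"offset": [5.5, -12.6, -16], "rot": [0, 0, -70], "gripper": 4}

```text
time_s: 11.05
eef_pos: [471.3, -252.1, 240.1]
ee_rot: [-0.0, 0.754, 0.657, 0.0]
force: [1.3, -0.0, -2.4]
grip_width: 0.585
grip_force: 43.0
```

Request:
step_arm:
  plan:
    - {"offset": [0, 0, 0], "rot": [0, 0, 0], "gripper": 4}
    - {"offset": [0, 0, 0], "rot": [0, 0, 0], "gripper": 4}

```text
time_s: 11.25
eef_pos: [471.5, -254.0, 240.4]
ee_rot: [0.0, 0.754, 0.657, -0.0]
force: [-0.6, 0.0, -2.8]
grip_width: 0.579
grip_force: 43.0
```

```bash
python3 - <<'E'
from h import *
go((502.6,-106.1,241),-8.1); s=sense(); print(s["eef_pos"],s["grip_force"])
c,P=cam("wrist"); d,_=cam("side")
save("w3.png",np.hstack([cv2.resize(c,(480,300)),cv2.resize(d[100:300,220:460],(320,300))]))
E
```

```text
go [15.08  1.04 -0.07] [0.  0.  0.2]
[ 471.46514243 -254.04423819  240.38494051] 43.0262890085578
```

View pics/w3.png

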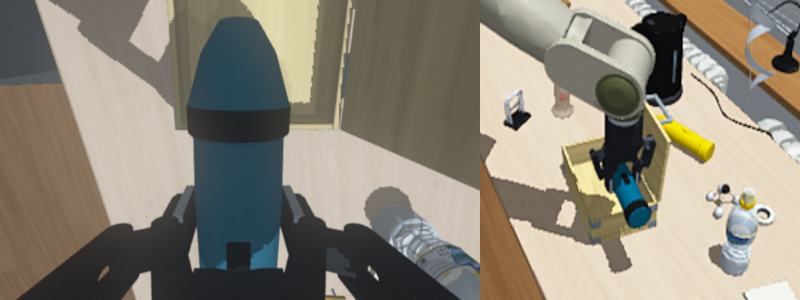

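The side view shows the lid still upright and the torch held level, aligned with the case (wrist view, torch along column 240). Moving over the case and lowering it.

Request:
step_arm:
  plan:
    - {"offset": [4.5, 0.3, 0], "rot": [0, 0, 0], "gripper": 4}
    - {"offset": [9, 0.6, 0], "rot": [0, 0, 0], "gripper": 4}
    - {"offset": [13, 1, 0], "rot": [0, 0, 0], "gripper": 4}
    - {"offset": [15.1, 1, 0], "rot": [0, 0, 0], "gripper": 4}
    - {"offset": [15.1, 1, 1], "rot": [0, 0, 0], "gripper": 4}
    - {"offset": [15.1, 1, 4], "rot": [0, 0, 0], "gripper": 4}
    - {"offset": [15.1, 1, 7], "rot": [0, 0, 0], "gripper": 4}
    - {"offset": [15.1, 1, 10], "rot": [0, 0, 0], "gripper": 4}
    - {"offset": [15.1, 1, 12.5], "rot": [0, 0, 0], "gripper": 4}
    - {"offset": [15.1, 1, 14], "rot": [0, 0, 0], "gripper": 4}
    - {"offset": [15.1, 1, 14.6], "rot": [0, 0, 0], "gripper": 4}
    - {"offset": [15.1, 1, 14.9], "rot": [0, 0, 0], "gripper": 4}

```text
time_s: 12.55
eef_pos: [502.2, -107.5, 90.5]
ee_rot: [-0.0, 0.755, 0.655, -0.0]
force: [-0.3, 0.3, -3.6]
grip_width: 0.579
grip_force: 43.0
```

Request:
step_arm:
  plan:
    - {"offset": [0, 0, 0.2], "rot": [0, 0, 0], "gripper": 4}
    - {"offset": [0, 0, 0.4], "rot": [0, 0, 0], "gripper": 4}
    - {"offset": [0, 0, 0.4], "rot": [0, 0, 0], "gripper": 4}

```text
time_s: 12.85
eef_pos: [502.4, -106.6, 87.2]
ee_rot: [0.0, 0.755, 0.656, 0.0]
force: [0.1, 0.1, -3.1]
grip_width: 0.583
grip_force: 43.0
```

Request:
step_arm:
  plan:
    - {"offset": [0, 0, 0.1], "rot": [0, 0, 0], "gripper": 4}
    - {"offset": [0, 0, 0.1], "rot": [0, 0, 0], "gripper": 4}
    - {"offset": [0, 0, 0.1], "rot": [0, 0, 0], "gripper": 4}

```text
time_s: 13.15
eef_pos: [502.5, -106.6, 86.9]
ee_rot: [0.0, 0.755, 0.656, 0.0]
force: [-3.2, 0.2, 5.4]
grip_width: 0.578
grip_force: 44.0
```

Contact with the floor (+5 N). Release gradually and rise.

Request:
step_arm:
  plan:
    - {"offset": [0, 0, 0], "rot": [0, 0, 0], "gripper": 5.5}
    - {"offset": [0, 0, 0], "rot": [0, 0, 0], "gripper": 6.3}
    - {"offset": [0, 0, 0], "rot": [0, 0, 0], "gripper": 6.8}
    - {"offset": [0, 0, 0], "rot": [0, 0, 0], "gripper": 6.8}
    - {"offset": [0, 0, -1], "rot": [0, 0, 0], "gripper": 6.8}
    - {"offset": [0, 0, -3], "rot": [0, 0, 0], "gripper": 6.8}
    - {"offset": [0, 0, -6], "rot": [0, 0, 0], "gripper": 6.8}
    - {"offset": [0, 0, -10], "rot": [0, 0, 0], "gripper": 6.8}
    - {"offset": [0, 0, -15], "rot": [0, 0, 0], "gripper": 6}
    - {"offset": [0, 0, -20], "rot": [0, 0, 0], "gripper": 4}
    - {"offset": [0, 0, -25], "rot": [0, 0, 0], "gripper": 2.4}
    - {"offset": [0, 0, -29], "rot": [0, 0, 0], "gripper": 2.4}

```text
time_s: 14.35
eef_pos: [501.6, -106.1, 379.7]
ee_rot: [0.001, 0.755, 0.656, 0.0]
force: [0.1, -1.0, 0.7]
grip_width: 0.282
grip_force: 0.0
```

Request:
step_arm:
  plan:
    - {"offset": [0, 0, 0], "rot": [0, 0, 0], "gripper": 2.4}
    - {"offset": [0, 0, 0], "rot": [0, 0, 0], "gripper": 2.4}

```text
time_s: 14.55
eef_pos: [502.0, -106.3, 376.5]
ee_rot: [0.0, 0.755, 0.656, 0.0]
force: [0.3, -0.7, -0.2]
grip_width: 0.283
grip_force: 0.0
```

```bash
cat > lidang.py <<'E'
from h import *
def px(P):  # case x from hinge, case y
    d=P[...,:2]-[590.7,-118.6]; return d@np.array([.990,-.1409]), d@np.array([.1409,.990])
for n in("scene","side"):
    c,P=cam(n); xc,yc=px(P); Z=P[...,2]
    g=(abs(yc)<115)&(xc>-25)&(xc<45)&(Z>100)&(Z<215)
    q=np.c_[Z[g],xc[g]]
    for _ in range(4):
        f=np.polyfit(q[:,0],q[:,1],1); q=q[abs(np.polyval(f,q[:,0])-q[:,1])<6]
    print(n,len(q),f,"theta",np.pi/2+np.arctan(f[0]))
    t=(abs(yc)<115)&(abs(xc+81)<70)&(Z>20)&(Z<66)&(c[...,2]>c[...,0]+15)
    k=P[t]; print("torch",len(k),cv2.minAreaRect(k[:,:2].astype(np.float32)) if len(k)>5 else 0,np.nanmax(k[:,2]) if len(k) else 0)
    globals()[n]=c
go((649.5,-128.3,376),-8.1)
save("e.png",np.hstack([cv2.resize(scene[130:330,220:460],(400,333)),cv2.resize(side[100:300,220:460],(400,333))]))
E
python3 lidang.py
```

```text
scene 2662 [ 0.07609064 -5.5424697 ] theta 1.6467406219173175
torch 1022 ((496.9671325683594, -109.95488739013672), (190.9257049560547, 45.47285461425781), 81.07765197753906) 60.12037475171678
side 953 [ 0.0767151  -4.71397809] theta 1.6473614596709654
torch 443 ((500.4475402832031, -112.6444091796875), (184.0527801513672, 46.94472885131836), 81.39470672607422) 60.707300949148475
go [-0.12 14.92 -0.15] [-0.1 -0.   0.1]
```

View pics/e.png

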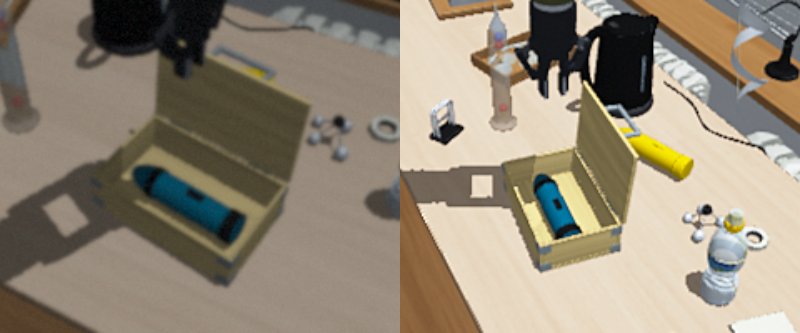

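The torch lies in the case and the lid stands at 1.647 rad (scene crop: torch (190,205), handle (245,62)). Re-grip the handle from above.

Request:
step_arm:
  plan:
    - {"offset": [-0.1, 4, 0], "rot": [0, 0, 0], "gripper": 2.4}
    - {"offset": [-0.1, 8.5, 0], "rot": [0, 0, 0], "gripper": 2.4}
    - {"offset": [-0.1, 13, 0], "rot": [0, 0, 0], "gripper": 2.4}
    - {"offset": [-0.1, 14.9, 0], "rot": [0, 0, 0], "gripper": 2.4}
    - {"offset": [-0.1, 14.9, 0], "rot": [0, 0, 0], "gripper": 2.4}
    - {"offset": [-0.1, 14.9, 2], "rot": [0, 0, 0], "gripper": 2.4}
    - {"offset": [-0.1, 14.9, 4.5], "rot": [0, 0, 0], "gripper": 2.4}
    - {"offset": [-0.1, 14.9, 7], "rot": [0, 0, 0], "gripper": 2.4}
    - {"offset": [-0.1, 14.9, 9], "rot": [0, 0, 0], "gripper": 2.4}
    - {"offset": [-0.1, 14.9, 10.3], "rot": [0, 0, 0], "gripper": 2.4}
    - {"offset": [-0.1, 14.9, 10.8], "rot": [0, 0, 0], "gripper": 2.4}
    - {"offset": [-0.1, 14.9, 10.8], "rot": [0, 0, 0], "gripper": 2.4}

```text
time_s: 15.85
eef_pos: [649.5, -128.2, 267.8]
ee_rot: [-0.0, 0.755, 0.656, -0.0]
force: [0.4, -0.4, 0.8]
grip_width: 0.278
grip_force: 0.0
```

Request:
step_arm:
  plan:
    - {"offset": [0, 0, 0], "rot": [0, 0, 0], "gripper": 0.5}
    - {"offset": [0, 0, 0], "rot": [0, 0, 0], "gripper": 0.5}
    - {"offset": [0, 0, 0], "rot": [0, 0, 0], "gripper": 0.5}
    - {"offset": [0, 0, 0], "rot": [0, 0, 0], "gripper": 0.5}
    - {"offset": [0, 0, 0], "rot": [0, 0, 0], "gripper": 0.5}
  squeeze: 30

```text
time_s: 16.35
eef_pos: [650.0, -128.3, 268.9]
ee_rot: [0.001, 0.755, 0.656, 0.001]
force: [0.5, 0.0, 5.7]
grip_width: 0.101
grip_force: 29.7
```

```bash
python3 arc.py 1.645 0.94 12; echo; python3 arc.py .94 0.24 12;echo; python3 arc.py .24 -0.02 5
```

```text
t1.59 [0,-0.8,-0.3]; t1.53 [0,-1.7,-0.6]; t1.47 [0,-2.6,-0.8]; t1.41 [0,-3.4,-1.0]; t1.35 [0,-4.3,-1.1]; t1.29 [0,-5.2,-1.2]; t1.23 [0,-6.1,-1.2]; t1.18 [0,-7.0,-1.1]; t1.12 [0,-7.9,-1.0]; t1.06 [0,-8.8,-0.9]; t1.00 [0,-9.7,-0.7]; t0.94 [0,-10.5,-0.4]; 
t0.88 [0,-0.8,0.3]; t0.82 [0,-1.7,0.6]; t0.76 [0,-2.5,1.0]; t0.71 [0,-3.2,1.5]; t0.65 [0,-4.0,2.0]; t0.59 [0,-4.7,2.5]; t0.53 [0,-5.4,3.1]; t0.47 [0,-6.0,3.7]; t0.42 [0,-6.7,4.3]; t0.36 [0,-7.2,5.0]; t0.30 [0,-7.8,5.7]; t0.24 [0,-8.3,6.4]; 
t0.19 [0,-0.4,0.7]; t0.14 [0,-0.8,1.4]; t0.08 [0,-1.1,2.1]; t0.03 [0,-1.4,2.8]; t-0.02 [0,-1.6,3.6];
```

Request:
step_arm:
  plan:
    - {"offset": [0, -0.8, -0.3], "rot": [0, 0, 0], "gripper": 0.5}
    - {"offset": [0, -1.7, -0.6], "rot": [0, 0, 0], "gripper": 0.5}
    - {"offset": [0, -2.6, -0.8], "rot": [0, 0, 0], "gripper": 0.5}
    - {"offset": [0, -3.4, -1.0], "rot": [0, 0, 0], "gripper": 0.5}
    - {"offset": [0, -4.3, -1.1], "rot": [0, 0, 0], "gripper": 0.5}
    - {"offset": [0, -5.2, -1.2], "rot": [0, 0, 0], "gripper": 0.5}
    - {"offset": [0, -6.1, -1.2], "rot": [0, 0, 0], "gripper": 0.5}
    - {"offset": [0, -7.0, -1.1], "rot": [0, 0, 0], "gripper": 0.5}
    - {"offset": [0, -7.9, -1.0], "rot": [0, 0, 0], "gripper": 0.5}
    - {"offset": [0, -8.8, -0.9], "rot": [0, 0, 0], "gripper": 0.5}
    - {"offset": [0, -9.7, -0.7], "rot": [0, 0, 0], "gripper": 0.5}
    - {"offset": [0, -10.5, -0.4], "rot": [0, 0, 0], "gripper": 0.5}

```text
time_s: 17.55
eef_pos: [545.6, -113.5, 273.0]
ee_rot: [0.001, 0.755, 0.656, 0.001]
force: [-0.9, 2.3, 11.9]
grip_width: 0.103
grip_force: 31.7
```

Request:
step_arm:
  plan:
    - {"offset": [0, -0.8, 0.3], "rot": [0, 0, 0], "gripper": 0.5}
    - {"offset": [0, -1.7, 0.6], "rot": [0, 0, 0], "gripper": 0.5}
    - {"offset": [0, -2.5, 1.0], "rot": [0, 0, 0], "gripper": 0.5}
    - {"offset": [0, -3.2, 1.5], "rot": [0, 0, 0], "gripper": 0.5}
    - {"offset": [0, -4.0, 2.0], "rot": [0, 0, 0], "gripper": 0.5}
    - {"offset": [0, -4.7, 2.5], "rot": [0, 0, 0], "gripper": 0.5}
    - {"offset": [0, -5.4, 3.1], "rot": [0, 0, 0], "gripper": 0.5}
    - {"offset": [0, -6.0, 3.7], "rot": [0, 0, 0], "gripper": 0.5}
    - {"offset": [0, -6.7, 4.3], "rot": [0, 0, 0], "gripper": 0.5}
    - {"offset": [0, -7.2, 5.0], "rot": [0, 0, 0], "gripper": 0.5}
    - {"offset": [0, -7.8, 5.7], "rot": [0, 0, 0], "gripper": 0.5}
    - {"offset": [0, -8.3, 6.4], "rot": [0, 0, 0], "gripper": 0.5}

```text
time_s: 18.75
eef_pos: [463.4, -101.9, 207.2]
ee_rot: [0.0, 0.755, 0.656, 0.0]
force: [6.1, 1.5, -1.1]
grip_width: 0.103
grip_force: 31.7
```

Request:
step_arm:
  plan:
    - {"offset": [0, -0.4, 0.7], "rot": [0, 0, 0], "gripper": 0.5}
    - {"offset": [0, -0.8, 1.4], "rot": [0, 0, 0], "gripper": 0.5}
    - {"offset": [0, -1.1, 2.1], "rot": [0, 0, 0], "gripper": 0.5}
    - {"offset": [0, -1.4, 2.8], "rot": [0, 0, 0], "gripper": 0.5}
    - {"offset": [0, -1.5, 3.1], "rot": [0, 0, 0], "gripper": 0.5}
    - {"offset": [0, -1.5, 3.2], "rot": [0, 0, 0], "gripper": 0.5}
    - {"offset": [0, -1.5, 3.2], "rot": [0, 0, 0], "gripper": 0.5}

```text
time_s: 19.45
eef_pos: [448.2, -99.8, 175.5]
ee_rot: [-0.001, 0.755, 0.656, -0.001]
force: [-0.2, 2.5, -1.9]
grip_width: 0.1
grip_force: 31.2
```

Request:
step_arm:
  plan:
    - {"offset": [0, 0, 0.1], "rot": [0, 0, 0], "gripper": 0.5}
    - {"offset": [0, 0, 0.2], "rot": [0, 0, 0], "gripper": 0.5}
    - {"offset": [0, 0, 0.2], "rot": [0, 0, 0], "gripper": 0.5}
    - {"offset": [0, 0, 0.2], "rot": [0, 0, 0], "gripper": 0.5}

```text
time_s: 19.85
eef_pos: [447.9, -99.8, 174.0]
ee_rot: [-0.001, 0.755, 0.656, -0.001]
force: [-6.2, 2.7, 6.6]
grip_width: 0.102
grip_force: 32.1
```

Upward reaction of about 7 N suggests the lid is seated. Release, rise and check.

Request:
step_arm:
  plan:
    - {"offset": [0, 0, 0], "rot": [0, 0, 0], "gripper": 4}
    - {"offset": [0, 0, 0], "rot": [0, 0, 0], "gripper": 4}
    - {"offset": [0, 0, 0], "rot": [0, 0, 0], "gripper": 4}
    - {"offset": [0, 0, 0], "rot": [0, 0, 0], "gripper": 4}
    - {"offset": [0, 0, 0], "rot": [0, 0, 0], "gripper": 4}
    - {"offset": [0, 0, -1.5], "rot": [0, 0, 0], "gripper": 4}
    - {"offset": [0, 0, -4], "rot": [0, 0, 0], "gripper": 4}
    - {"offset": [0, 0, -8], "rot": [0, 0, 0], "gripper": 4}
    - {"offset": [0, 0, -12], "rot": [0, 0, 0], "gripper": 4}
    - {"offset": [0, 0, -15], "rot": [0, 0, 0], "gripper": 4}
    - {"offset": [0, 0, -15], "rot": [0, 0, 0], "gripper": 4}
    - {"offset": [0, 0, -15], "rot": [0, 0, 0], "gripper": 4}

```text
time_s: 21.05
eef_pos: [448.6, -99.9, 323.7]
ee_rot: [0.0, 0.755, 0.656, 0.0]
force: [0.3, -0.0, 0.4]
grip_width: 0.469
grip_force: 0.0
```

```bash
python3 - <<'E'
from h import *
for n in("wrist","scene","side"):
    c,P=cam(n)
    hsv=cv2.cvtColor(c,cv2.COLOR_RGB2HSV)
    d=P[...,:2]-[590.7,-118.6]; xc=d@np.array([.990,-.1409]); yc=d@np.array([.1409,.990])
    g=(hsv[...,0]>15)&(hsv[...,0]<35)&(hsv[...,1]>40)&(P[...,2]>70)&(P[...,2]<110)&(xc>-158)&(xc<-5)&(abs(yc)<120)
    q=np.c_[xc[g],P[...,2][g]]
    for _ in range(4):
        f=np.polyfit(q[:,0],q[:,1],1); q=q[abs(np.polyval(f,q[:,0])-q[:,1])<4]
    print(n,len(q),f)
    globals()[n]=c
save("f.png",np.hstack([cv2.resize(scene[130:330,220:460],(400,333)),cv2.resize(side[100:300,220:460],(400,333))]))
E
```

```text
wrist 32438 [-3.05128772e-04  8.05070470e+01]
scene 3997 [-1.25777844e-04  8.01419345e+01]
side 2049 [1.30305898e-03 8.05498340e+01]
```

View pics/f.png

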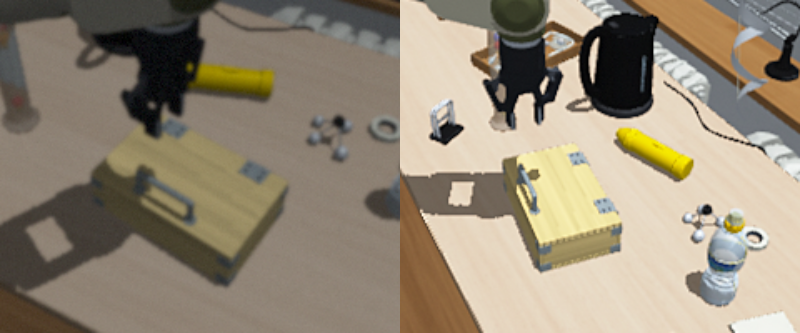

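The lid is flat at z = 80.5 mm (angle about 0), the gripper is clear, and the bottle and wire stand are untouched. Handing in.

```bash
python3 -c "
from rig import *
print(finish_job())"
```

```text
the job is handed in; nothing more can be done
None
```

The job is handed in, though the result wasn't reported back: I opened the lid to about 1.65 rad and let it stand, lowered the blue torch in, and shut the lid (angle about 0), with the bottle and wire stand left alone.

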